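# Lay the ribbed straightedge flush along a clamped key lever

### The job

Check the clamped beech key lever for straightness: lift the ribbed straightedge out of its wooden trough and put it down, without dropping it, flat on its broad blade with the rib standing up, on the open bench clear of the key, and let go of it. Then take it again by its rib and lay its free edge gently flush along the key's long side that has no cramps, its whole length beside the key, flat on the bench, and let go. Leave the loose things lying around where they are.

Things in the scene. Friction and masses are not known exactly. Their poses are not given: they have to be found in the camera images.
- straightedge: Loose aluminium L-bar, 200 mm, 0.22 kg: blade 50 wide, 5 thick; along one edge a rib 6 thick stands 24 out of one face. Origin: mid-length, outer corner of smooth back and rib edge. x along it, z to the free edge (blade z 0..50, y -5..0), rib along -y (y -29..-5, z 0..6). At the start z is up, it stands on the rib in the trough, free edge 55 above the bench. Flat with rib up: -y up, z level
- edge_near (a point): End of the straightedge's free working edge at x = -100 mm, in the middle of the 5 mm thickness
- edge_far (a point): End of the straightedge's free working edge at x = +100 mm, in the middle of the 5 mm thickness
- rib (a point): Middle of the straightedge's rib (half its length, height and thickness), 47 mm from the free edge; axes as the straightedge's. Lying flat, the rib's top is 29 mm above the bench. Tipped more than about 25 degrees from upright towards its smooth back, its corner on the bench, the straightedge falls over onto the blade by itself
- trough: Fixed dark wooden trough, open on top, 236 x 52 mm outside and 22 mm high, walls 6 mm (ends 8 mm), floor 5 mm thick; long side along its x. Origin: centre of its underside. The straightedge stands in it, rib towards the trough's -y, blade near its +y wall
- key: Clamped beech key lever fixed to the bench: bar 380 x 22 x 22 mm (with a bone cover at the -x end, a button and a brass stud on top: up to 32 high); two black cramps, up to 48 high, on its +y side at x = -165 and 165, reach over its top. Origin: centre of its underside, x along it. Its free side, without cramps, is the plane y = -11 mm and faces the trough
- tin: Bystander: round lidded copper tin, 68 mm across, 31 mm high, near the trough; origin at the centre of its underside
- jig: Bystander: brass boring jig, a 50 x 40 mm plate with a raised end, 32 mm high, beyond the key's far end; origin at the centre of its underside
- awl: Bystander: bone-handled voicing awl 155 mm long, 18 mm thick, lying on the cramp side of the key; origin under it, 75 mm from the handle's end
- spare_key: Bystander: loose short beech key lever 220 x 24 x 32 mm, at the left of the bench; origin at the centre of its underside
- hammer_block: Bystander: small wooden hammer block 70 x 30 x 38 mm, at the far side of the bench; origin at the centre of its underside
Things that resemble listed ones, but are neither listed nor needed, are in the scene too. What is shaped like the straightedge but orange is not meant.

How it is judged:
By the outcome, as a careful person would: the job done as asked, in the order asked, and still so for the second after the job is handed in, with the robot touching nothing.
It also fails if it takes over 58 s, if anything falls off the work surface, if the arm or the gripper's body presses on something with over 40 N, if the wrist force passes 120 N, or if a joint passes its speed limit or range.

### The arm

A 6-joint arm with a two-finger parallel gripper is mounted at the origin on the work surface. World frame = base frame: x ahead of the robot, y to its left, z up, the work surface at z = 0. Lengths are in m, angles in rad, forces in N, time in s.
With the tool pointing down it reaches from about 0.35 to 0.975 m from the base axis. Payload 4.9 kg.
Tool frame: the origin (TCP) lies at the very end of the fingers, on their centre line; the grasp point (between the pads) lies 19 mm behind it; z points along the fingers, y is the line along which they close (so a half turn about z gives the same grasp; the last joint's range is limited). The gripper opens to 85 mm and grips with 20 to 120 N. Pads are 22 mm wide; open, the fingers measure 114 mm over their backs; the gripper's body (76 mm by 85 mm) begins 54 mm behind the grasp point. The pads swing forward as they close: fully open they stand 13 mm farther back than shut.
Start: joints at [-1.409, 0.053, 1.613, -0, 1.476, -0.119], TCP at [0.173, -0.601, 0.231] pointing down, gripper open.
Joint ranges: [-3.01, 3.01], [-1.01, 2.22], [0.06, 2.58], [-1.02, 4.17], [0.09, 2.62], [-3.14, 3.14]. Speed limits (rad/s): [2.57, 2.57, 3.14, 3.14, 3.14, 3.14].

### API

Orientations are given as a unit quaternion [w, x, y, z].
In Python, from plant import manip gives the robot as it stands.
- The arm moves only by the shell command python3 -m pendant 'ROWS'. ROWS is JSON, a list of rows, each a list of 3 entries, a list of its own where there are three numbers: the opening, from 0 (shut) to 1 (fully open), then the shift along the tool's x, y, z in units of 12 cm (1.0 is 12 cm), then the turn about the tool's z in units of pi rad (1.0 is pi rad). In form: [[gripper, [dx, dy, dz], roll], ...]. A call has 1 to 10 rows; each row is the pose to reach, as a shift and turn from the pose commanded when the call began, along the tool's axes at that moment, turning the shorter way round; what a row does not reach only later rows make up. A row lasts 1/10 s, in which the tool goes at most 50 mm and 8.59 degrees, less where a joint would pass 70% of its speed; a pose out of reach is approached as far as the arm can. A call with a number of a shift or a turn outside -1 to 1 is refused whole. A call with a gripper value outside its range is refused whole. The fingers move at their own pace and stop on an object; the grip force is fixed at half the most. Time passes only in rows, so rows that repeat a pose let the fingers close. It gives the time, the measured TCP pose, the force, the opening and the grip force at its end, in the units of the state.
- manip.state(): the state, without advancing time (a new reading comes with each control period).
- manip.grab_frame(name): name is "scene" or "top"; returns a dict with "img" (420x560x3 uint8, red, green, blue), "fx", "fy", "cx", "cy" (pixels), "eye" and "rotation" of the camera in the world. Camera axes: x right, y down, z forward; pixel columns grow to the right and rows downward; lengths in m; the calibration is good to about 2 mm. A picture is of the moment at which its call begins. There is no depth.
- manip.job_done(): hands the job in; it is judged then, once.
The state is a dict: "time": time; "joint_pos": joint angles; "joint_vel": joint speeds; "joint_efforts": joint torques, N m; "tool_pos": TCP position; "tool_rot": TCP orientation; "contact_force": force on the tool from outside, world axes, zero at the start; "ft_torque": the same for the moment, N m; "gripper_width": opening from 0.0 (shut) to 1.0 (fully open); "grasp_force": force on a finger pad.
Only numpy, scipy, OpenCV 4.12 (cv2) and the standard library are available. Lean on these libraries where they do the work, as an engineer would, in place of code of your own. Each camera call takes 0.05 s, during which the arm holds its last target. There are 200 camera calls.

## Working session

There is one attempt and no reset: what is moved stays moved. The work goes in short steps, Python scripts to look and compute and a shell command to move; the robot and the scene stay as the last step left them, time stands still between calls to the robot, and variables do not carry over. Pictures are saved under pics/ and viewed, at most 10 in all, crops included, and the job is handed in when it is done.

```bash
mkdir -p pics; cat > h.py <<'E'
import numpy as np,cv2
from plant import manip
def grab(n,f):
    d=manip.grab_frame(n); cv2.imwrite('pics/'+f,cv2.cvtColor(d['img'],cv2.COLOR_RGB2BGR))
    np.savez('pics/'+f+'.npz',**d); return d
def ray(d,u,v):
    r=np.array(d['rotation'])@np.array([(u-d['cx'])/d['fx'],(v-d['cy'])/d['fy'],1]); return np.array(d['eye']),r
def at(d,u,v,z):
    e,r=ray(d,u,v); return e+r*(z-e[2])/r[2]
E
python3 - <<'E'
from h import *
for n in('scene','top'):
    d=grab(n,n+'0.png'); print(n,d['fx'],d['cx'],d['cy'],np.round(d['eye'],3),np.round(d['rotation'],3).tolist())
s=manip.state(); print(s)
E
```

```text
scene 528.0602619184335 285.7341613920115 213.13711941626266 [0.953 0.686 1.16 ] [-0.08, 0.258, 0.919, -0.288]
top 463.8430639545442 271.2269882963679 208.79203803324475 [0.366 0.011 1.291] [-0.061, 0.709, -0.701, 0.051]
{'time': 0.1, 'joint_pos': array([-1.40899856e+00,  5.33144955e-02,  1.61417237e+00,  1.66902291e-05,
        1.47600438e+00, -1.18967667e-01]), 'joint_vel': array([-0.00033681, -0.00337821, -0.00109224, -0.00078921,  0.00114116,
        0.00086066]), 'joint_efforts': array([-6.95836352e-04, -3.94904959e+01, -3.71366322e+01, -1.58346743e-04,
        3.96289834e-03, -8.54556447e-06]), 'tool_pos': array([ 0.17311367, -0.59995269,  0.23016193]), 'tool_rot': array([-9.49253933e-04,  9.90162184e-01,  1.39921224e-01, -1.20226272e-05]), 'contact_force': array([ 0.08791721, -0.2360327 , -0.45158018]), 'ft_torque': array([ 0.0093566 ,  0.00071991, -0.00083105]), 'grasp_force': 0.0, 'gripper_width': 1.0028089148905597}
```

View pics/top0.png

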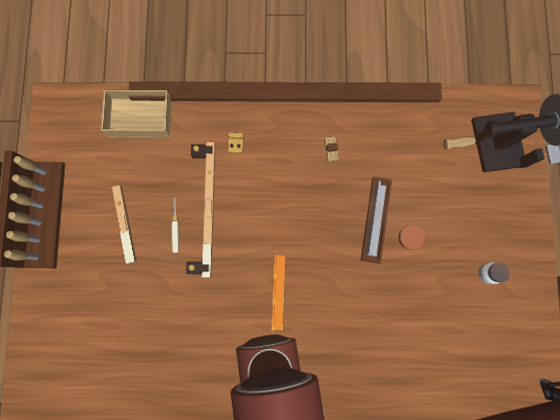

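View pics/scene0.png

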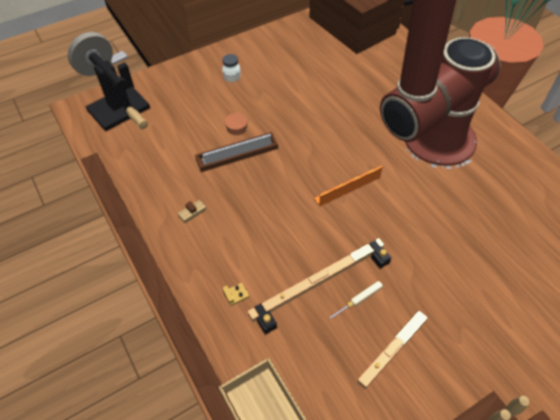

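Top view: the grey straightedge stands in the dark trough at about (376,220). The clamped key is at (208,210), with its cramps on the left (+y) at (202,151) and (197,268). Two bars have the straightedge's shape: grey in the trough at (376,220), and orange on the open bench at (279,292). The grey one fits, since it is aluminium and stands in the trough. I'll confirm in one enlarged crop.

```bash
sed -i 's/r=np.array(d\[.rotation.\])/r=Rm(d)/' h.py; cat >> h.py <<'E'
from scipy.spatial.transform import Rotation as R
def Rm(d):
    q=np.array(d['rotation']); return R.from_quat(q[[1,2,3,0]]).as_matrix()
E
python3 - <<'E'
from h import *
a=cv2.imread('pics/top0.png')
c1=cv2.resize(a[165:275,340:440],None,fx=5,fy=5,interpolation=cv2.INTER_CUBIC)
c2=cv2.resize(a[135:285,180:240],None,fx=3.667,fy=3.667,interpolation=cv2.INTER_CUBIC)
cv2.imwrite('pics/c1.png',np.hstack([c1,c2[:550]]))
d=np.load('pics/top0.png.npz')
print(Rm(d))
for u,v,z in[(374,178,.022),(391,180,.022),(379,262,.022),(362,259,.022),(208,143,.022),(208,277,.022)]: print(u,v,at(d,u,v,z).round(4))
E
```

```text
[[ 0.01158505 -0.98742131  0.15768624]
 [-0.99982904 -0.00916621  0.01605819]
 [-0.01441082 -0.15784532 -0.98735869]]
374 178 [ 0.6581 -0.2541  0.022 ]
391 180 [ 0.6528 -0.3012  0.022 ]
379 262 [ 0.4249 -0.2621  0.022 ]
362 259 [ 0.4325 -0.2163  0.022 ]
208 143 [0.7561 0.2138 0.022 ]
208 277 [0.3794 0.2013 0.022 ]
```

View pics/c1.png

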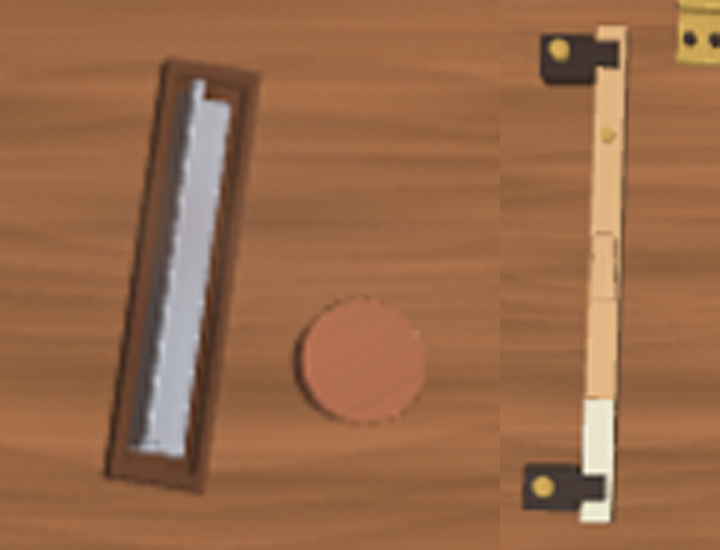

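The crop confirms it: a grey L-section in the dark trough, blade on the left (+y) at crop (170,270) and rib on the right (-y). The tin is at crop (360,360). The key's free side faces right.

Next I'll measure the edges by colour fits.

```bash
python3 - <<'E'
from h import *
d=np.load('pics/top0.png.npz'); I=d['img'].astype(int)
P=lambda u,v,z:at(d,u,v,z)
c=[(373,176.4),(392,179.4),(381,263.6),(361.2,260.6)]
W=np.array([P(u,v,.022) for u,v in c]); print('trough',W.round(4).tolist(),'ctr',W.mean(0).round(4),'L',np.linalg.norm(W[0]-W[3]),'w',np.linalg.norm(W[0]-W[1]))
for a,b in((0,3),(1,2)): print('yaw',np.degrees(np.arctan2(*(W[a]-W[b])[[1,0]])))
for u,v in((380.3,181),(368,254.5)): print('edge',P(u,v,.055).round(4))
# key: subpixel right edge & left edge per row via saturation/brightness
g=I.sum(2).astype(float)
R_,L_=[],[]
for v in range(160,262,3):
    r=g[v,195:235]; m=np.where(r>430)[0]
    dr=np.diff(r); k=m[-1]; s=slice(k-1,k+3)
    R_.append((195+k+.5+ (r[k+1]-r[k+2])/max(r[k]-r[k+2],1)*1 -0 ,v))
    L_.append((195+m[0],v))
R_=np.array(R_)
for z in(0,.022):
    A=np.array([P(u,v,z) for u,v in R_]); p=np.polyfit(A[:,0],A[:,1],1); res=A[:,1]-np.polyval(p,A[:,0])
    print('key right z',z,'yaw',np.degrees(np.arctan(p[0])),'y at x=.57',np.polyval(p,.57),res.std())
A=np.array([P(u,v,.022) for u,v in L_]); p=np.polyfit(A[:,0],A[:,1],1); print('left top',np.degrees(np.arctan(p[0])),np.polyval(p,.57))
for v in (170,200,230,250): print(v,I[v,198:220].sum(1))
for n,u,v in(('keyfar',207,142.1),('keynear',206,277),('or1',279,255),('or2',278,330),('blk',332,150),('jig',236,143),('tin',412,237)): print(n,P(u,v,.022).round(3))
E
```

```text
trough [[0.6627, -0.2514, 0.022], [0.6545, -0.304, 0.022], [0.4207, -0.2674, 0.022], [0.4282, -0.2141, 0.022]] ctr [ 0.5415 -0.2592  0.022 ] L 0.23743494576551985 w 0.05326054053482922
yaw -9.042051034696483
yaw -8.887459081287128
edge [ 0.6423 -0.264   0.055 ]
edge [ 0.4428 -0.2265  0.055 ]
key right z 0 yaw 0.05432709053468339 y at x=.57 0.20018272614198382 0.0008901017539694598
key right z 0.022 yaw 0.05432709053468318 y at x=.57 0.19696811002408382 0.0008749383232186329
left top -0.08983064940640827 0.21737415865411308
170 [332 329 330 332 328 329 325 398 547 512 468 466 490 545 532 425 263 331
 330 331 330 330]
200 [329 329 331 328 329 325 358 481 543 537 540 542 510 415 457 266 341 337
 338 337 334 337]
230 [326 321 319 314 312 395 554 543 541 542 542 543 550 503 255 314 316 315
 320 320 318 321]
250 [352 353 351 341 429 630 670 664 666 666 667 681 635 203 318 359 354 354
 354 357 355 356]
keyfar [0.759 0.217 0.022]
keynear [0.379 0.207 0.022]
or1 [0.441 0.009 0.022]
or2 [0.242 0.01  0.022]
blk [ 0.738 -0.138  0.022]
jig [0.757 0.134 0.022]
tin [ 0.494 -0.354  0.022]
```

```bash
cat >> h.py <<'E'
def to(x,y,z,yaw=None):
    """units needed to bring TCP to world x,y,z and tool-x yaw (deg)"""
    s=manip.state(); q=s['tool_rot']; M=R.from_quat(q[[1,2,3,0]]).as_matrix()
    v=M.T@(np.array([x,y,z])-s['tool_pos'])/.12
    yw=np.degrees(np.arctan2(M[1,0],M[0,0]))
    print('t',round(s['time'],2),'pos',s['tool_pos'].round(4),'yaw',round(yw,2),'w',round(s['gripper_width'],3),'F',s['contact_force'].round(1),'gf',round(s['grasp_force'],1))
    print('units',v.round(3),'roll',None if yaw is None else round(-(yaw-yw)/180,4))
E
python3 -m pendant '[[0.5,[0.94,-0.5,0],0.142],[0.5,[0.94,-0.5,0],0.142],[0.5,[0.94,-0.5,0],0.142],[0.5,[0.94,-0.5,0],0.142]]'
python3 -m pendant '[[0.5,[0.64,-0.86,0],0],[0.5,[0.64,-0.86,0],0],[0.5,[0.64,-0.86,0],0]]'
python3 -m pendant '[[0.5,[0.64,-0.86,0],0],[0.5,[0.64,-0.86,0],0],[0.5,[0.64,-0.86,0],0]]'
python3 -c "
from h import *
to(.5425,-.2453,.12,-9.5)"
```

```text
time: 0.5
tool_pos: [0.2671, -0.509, 0.2307]
tool_rot: [-0.001, 0.997, -0.081, 0.0]
contact_force: [-0.6, 0.5, -0.2]
gripper_width: 0.501
grasp_force: 0.0
time: 0.8
tool_pos: [0.3588, -0.4209, 0.2309]
tool_rot: [-0.0, 0.997, -0.081, -0.0]
contact_force: [0.3, 0.2, -0.6]
gripper_width: 0.498
grasp_force: 0.0
time: 1.1
tool_pos: [0.4518, -0.3316, 0.231]
tool_rot: [-0.0, 0.997, -0.081, 0.0]
contact_force: [-1.0, -0.6, 0.5]
gripper_width: 0.502
grasp_force: 0.0
t 1.1 pos [ 0.4518 -0.3316  0.231 ] yaw -9.29 w 0.502 F [-1.  -0.6  0.5] gf 0.0
units [ 0.629 -0.831  0.925] roll 0.0011
```

```bash

python3 -m pendant '[[0.5,[0.63,-0.83,0.4],0],[0.5,[0.63,-0.83,0.92],0],[0.5,[0.63,-0.83,0.92],0],[0.5,[0.63,-0.83,0.92],0]]' >/dev/null
python3 -m pendant '[[0.5,[0,0,0.3],0],[0.5,[0,0,0.6],0],[0.5,[0,0,0.73],0],[0.5,[0,0,0.73],0]]'
python3 -c "
from h import *
to(.5425,-.2453,.031,-9.5)
d=grab('scene','s1.png')
a=cv2.imread('pics/s1.png'); cv2.imwrite('pics/s1c.png',cv2.resize(a[60:220,150:360],None,fx=3.7,fy=3.7,interpolation=cv2.INTER_CUBIC))"
```

```text
time: 1.9
tool_pos: [0.5393, -0.2472, 0.0306]
tool_rot: [-0.001, 0.997, -0.083, -0.003]
contact_force: [-1.0, -0.0, -0.2]
gripper_width: 0.497
grasp_force: 0.0
t 1.9 pos [ 0.5393 -0.2472  0.0306] yaw -9.49 w 0.497 F [-1.  -0.  -0.2] gf 0.0
units [ 0.024 -0.02  -0.003] roll 0.0
```

View pics/s1c.png

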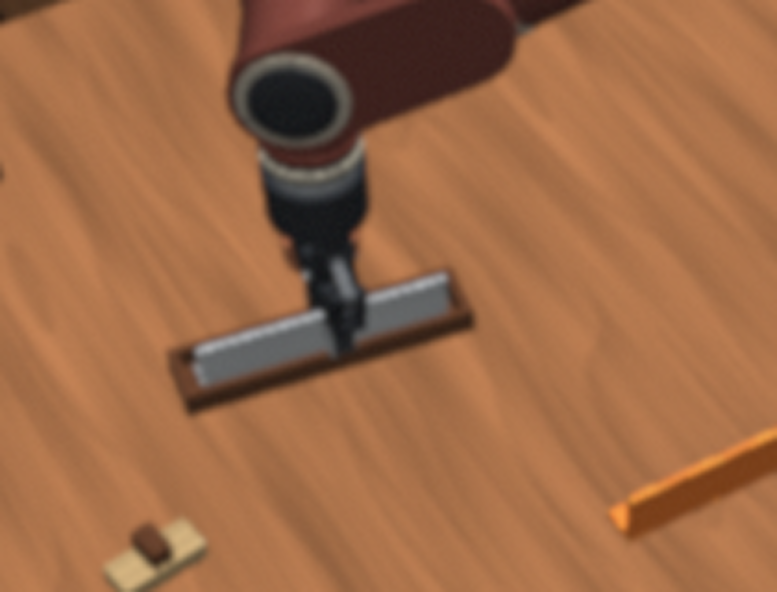

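The crop shows the fingers straddling the blade near mid-length at crop (340,320), above the trough walls. I'll close and lift.

```bash

python3 -m pendant '[[0.4,[0.02,-0.02,0],0],[0.25,[0.02,-0.02,0],0],[0.1,[0.02,-0.02,0],0],[0,[0.02,-0.02,0],0],[0,[0.02,-0.02,0],0],[0,[0.02,-0.02,0],0],[0,[0.02,-0.02,0],0]]'
python3 -m pendant '[[0,[0,0,-0.1],0],[0,[0,0,-0.3],0],[0,[0,0,-0.6],0],[0,[0,0,-0.6],0]]'
python3 -c "
from h import *
to(.56,-.10,.1,0)"
```

```text
time: 2.65
tool_pos: [0.5452, -0.2461, 0.0351]
tool_rot: [0.001, 0.997, -0.082, 0.001]
contact_force: [-0.6, 1.2, 6.5]
gripper_width: 0.043
grasp_force: 60.3
time: 3.05
tool_pos: [0.5471, -0.2473, 0.1112]
tool_rot: [0.002, 0.997, -0.082, 0.004]
contact_force: [1.6, 0.1, -0.9]
gripper_width: 0.042
grasp_force: 59.3
t 3.05 pos [ 0.5471 -0.2473  0.1112] yaw -9.46 w 0.042 F [ 1.6  0.1 -0.9] gf 59.3
units [-0.097 -1.229  0.088] roll -0.0526
```

```bash

python3 -m pendant '[[0,[0,-0.4,0],-0.02],[0,[0,-0.75,0],-0.0526],[0,[0.08,-1,0],-0.0526],[0,[0.08,-1,0],-0.0526],[0,[0.08,-1,0],-0.0526]]'
python3 -c "
from h import *
to(.575,-.10,.038,0)"
```

```text
time: 3.55
tool_pos: [0.5727, -0.128, 0.1042]
tool_rot: [-0.0, 1.0, 0.001, -0.001]
contact_force: [-0.2, -0.8, -2.1]
gripper_width: 0.043
grasp_force: 59.5
t 3.55 pos [ 0.5727 -0.128   0.1042] yaw 0.08 w 0.043 F [-0.2 -0.8 -2.1] gf 59.5
units [ 0.021 -0.233  0.552] roll 0.0004
```

```bash

python3 -m pendant '[[0,[0.02,-0.23,0.2],0],[0,[0.02,-0.23,0.45],0],[0,[0.02,-0.23,0.53],0],[0,[0.02,-0.23,0.53],0],[0,[0.02,-0.23,0.56],0],[0,[0.02,-0.23,0.56],0]]' |sed -n '2p;4p'
python3 -c "
from h import *
to(.575,-.10,.030,0)
d=grab('scene','s2.png')
a=cv2.imread('pics/s2.png'); cv2.imwrite('pics/s2c.png',cv2.resize(a[80:240,170:380],None,fx=3.7,fy=3.7,interpolation=cv2.INTER_CUBIC))"
```

```text
tool_pos: [0.5766, -0.1021, 0.0393]
contact_force: [-0.1, -0.4, -2.3]
t 4.15 pos [ 0.5766 -0.1021  0.0393] yaw -0.06 w 0.039 F [-0.1 -0.4 -2.3] gf 59.5
units [-0.013 -0.017  0.078] roll -0.0003
```

View pics/s2c.png

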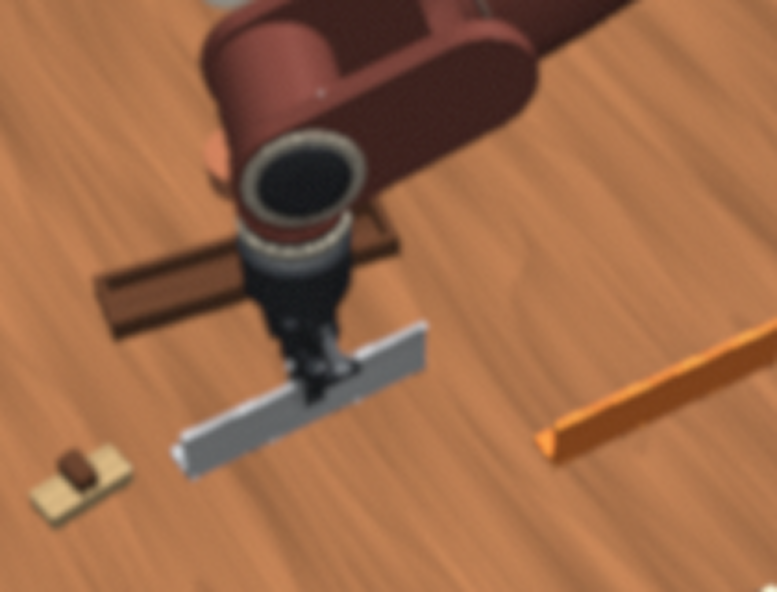

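The bar is held level and upright above the open bench, its far lower end at crop (190,475), with the trough empty behind. I'll lower until it touches.

```bash

for i in 1; do python3 -m pendant '[[0,[0,0,0.02],0],[0,[0,0,0.04],0],[0,[0,0,0.05],0],[0,[0,0,0.05],0]]' |sed -n '2p;4p'; done
python3 -m pendant '[[0,[0,0,0.015],0],[0,[0,0,0.025],0],[0,[0,0,0.025],0]]' |sed -n '2p;4p'
python3 -m pendant '[[0,[0,0,0.015],0],[0,[0,0,0.025],0],[0,[0,0,0.025],0]]' |sed -n '2p;4p'
```

```text
tool_pos: [0.5756, -0.101, 0.0318]
contact_force: [-1.0, -0.1, -1.8]
tool_pos: [0.576, -0.1011, 0.0301]
contact_force: [-4.1, 1.4, 4.3]
tool_pos: [0.576, -0.1011, 0.03]
contact_force: [-13.3, 3.2, 22.6]
```

```bash

python3 -m pendant '[[0,[0,0,-0.02],0],[0,[0,0,-0.025],0],[0,[0,0,-0.025],0]]' |sed -n '2p;4p'
python3 -m pendant '[[0.08,[0,0,0],0],[0.15,[0,0,0],0],[0.15,[0,0,0],0],[0.15,[0,0,0],0],[0.15,[0,0,-0.04],0],[0.15,[0,0,-0.06],0],[0.15,[0,0,-0.06],0]]'
python3 -c "
from h import *
to(.576,-.1011,.038,0)"
```

```text
tool_pos: [0.5767, -0.1013, 0.0301]
contact_force: [-1.5, 0.4, 6.0]
time: 6.2
tool_pos: [0.5763, -0.1013, 0.0371]
tool_rot: [0.0, 1.0, -0.0, 0.001]
contact_force: [-0.1, -0.3, 0.1]
gripper_width: 0.148
grasp_force: 0.0
t 6.2 pos [ 0.5763 -0.1013  0.0371] yaw -0.01 w 0.148 F [-0.1 -0.3  0.1] gf 0.0
units [-0.003 -0.002 -0.007] roll -0.0
```

```bash

python3 -m pendant '[[0.15,[0,-0.02,0],0],[0.15,[0,-0.04,0],0],[0.15,[0,-0.055,0],0],[0.15,[0,-0.07,0],0],[0.15,[0,-0.085,0],0],[0.15,[0,-0.1,0],0],[0.15,[0,-0.115,0],0],[0.15,[0,-0.13,0.005],0],[0.15,[0,-0.14,0.01],0],[0.15,[0,-0.15,0.015],0]]' |sed -n '2p;4p'
python3 -m pendant '[[0.15,[0,-0.01,0.005],0],[0.15,[0,-0.02,0.01],0],[0.15,[0,-0.03,0.02],0],[0.15,[0,-0.04,0.03],0],[0.15,[0,-0.05,0.04],0],[0.15,[0,-0.06,0.045],0],[0.15,[0,-0.07,0.05],0],[0.15,[0,-0.075,0.055],0],[0.15,[0,-0.075,0.055],0]]' |sed -n '2p;4p'
python3 -c "
from h import *
to(.576,-.0738,.029,0)
d=grab('scene','s3.png')
a=cv2.imread('pics/s3.png'); cv2.imwrite('pics/s3c.png',cv2.resize(a[130:240,190:330],None,fx=5.4,fy=5.4,interpolation=cv2.INTER_CUBIC))"
```

```text
tool_pos: [0.5757, -0.083, 0.0344]
contact_force: [-0.2, 0.5, 0.8]
tool_pos: [0.576, -0.0749, 0.0292]
contact_force: [-4.7, -1.6, 7.4]
t 8.1 pos [ 0.576  -0.0749  0.0292] yaw 0.03 w 0.152 F [-4.7 -1.6  7.4] gf 13.0
units [ 0.    -0.01   0.001] roll 0.0002
```

View pics/s3c.png

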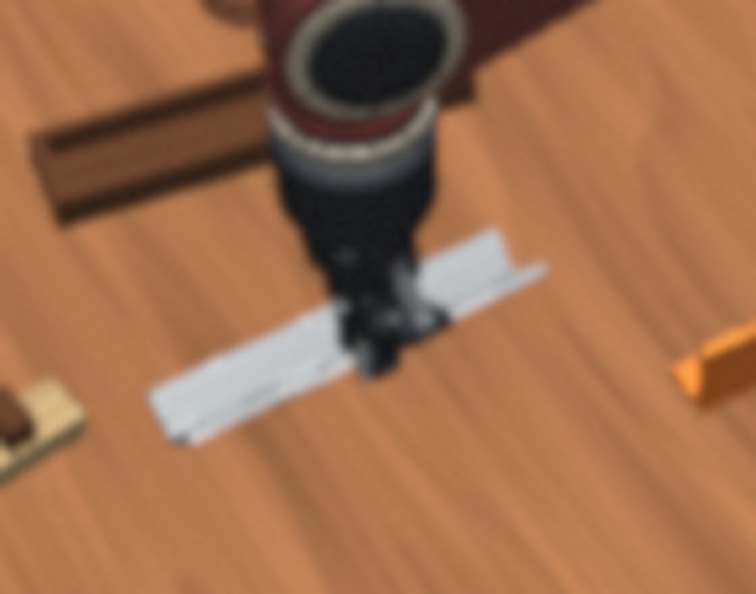

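```bash
python3 - <<'E'
from h import *
d=np.load('pics/s3.png.npz'); M=Rm(d)
def pj(p):
    c=M.T@(np.array(p)-d['eye']); return np.array([d['fx']*c[0]/c[2]+d['cx'],d['fy']*c[1]/c[2]+d['cy']])
def crop(p): return ((pj(p)-[190,130])*5.4).round(0)
for th in (30,40,50,60,70):
    t=np.radians(th); zz=np.array([np.cos(t),np.sin(t)]); up=np.array([-np.sin(t),np.cos(t)])
    # anchor free-edge back corner at finger inner face y
    E=np.array([-.0749+.0072,.05*np.sin(t)])
    c=E-.05*zz
    f=lambda a,b,x:crop([x,*(c+a*zz+b*up)])
    print(th,'ribtip in/out',f(.006,.029,.476),f(0,.029,.476),'inner',f(.006,.005,.476),'edge f/b',f(.05,.005,.476),f(.05,0,.476),'far end edge',f(.05,0,.676),'ribtip',f(0,.029,.676),f(.006,.029,.676), 'corner',f(0,0,.676))
E
```

```text
30 ribtip in/out [495. 211.] [489. 208.] inner [507. 252.] edge f/b [546. 275.] [548. 284.] far end edge [197. 454.] ribtip [143. 371.] [147. 375.] corner [162. 421.]
40 ribtip in/out [495. 214.] [490. 213.] inner [511. 257.] edge f/b [545. 266.] [549. 275.] far end edge [196. 445.] ribtip [144. 376.] [148. 378.] corner [166. 428.]
50 ribtip in/out [497. 220.] [493. 221.] inner [515. 263.] edge f/b [545. 258.] [549. 268.] far end edge [195. 438.] ribtip [147. 384.] [150. 384.] corner [172. 437.]
60 ribtip in/out [500. 229.] [497. 231.] inner [521. 270.] edge f/b [544. 252.] [549. 261.] far end edge [194. 432.] ribtip [152. 395.] [154. 393.] corner [179. 447.]
70 ribtip in/out [505. 240.] [503. 244.] inner [528. 279.] edge f/b [544. 248.] [549. 257.] far end edge [193. 427.] ribtip [159. 408.] [159. 404.] corner [186. 458.]
```

The bar leans at about 50° elevation, held at its free edge: rib tip crop (498,232), inner corner (515,275), edge (545,268). Next I'll open around it, with the front finger staying at the free edge while the rear finger passes over the rib.

```bash

python3 -m pendant '[[0.2,[0,0.018,0],0],[0.25,[0,0.035,0],0],[0.3,[0,0.053,0.001],0],[0.35,[0,0.071,0.004],0],[0.4,[0,0.089,0.007],0],[0.45,[0,0.106,0.011],0],[0.5,[0,0.124,0.015],0],[0.5,[0,0.124,0.015],0]]' |sed -n '2p;4,6p'
python3 -m pendant '[[0.55,[0,0.018,0.006],0],[0.6,[0,0.035,0.012],0],[0.65,[0,0.053,0.019],0],[0.7,[0,0.071,0.026],0],[0.75,[0,0.089,0.035],0],[0.8,[0,0.106,0.044],0],[0.8,[0,0.106,0.044],0]]' |sed -n '2p;4,6p'
python3 -c "
from h import *
to(.576,-.1017,.023,0)
d=grab('scene','s4.png')
a=cv2.imread('pics/s4.png'); cv2.imwrite('pics/s4c.png',cv2.resize(a[130:240,190:330],None,fx=5.4,fy=5.4,interpolation=cv2.INTER_CUBIC))"
```

```text
tool_pos: [0.5757, -0.0893, 0.026]
contact_force: [-0.2, 0.1, -0.2]
gripper_width: 0.504
grasp_force: 0.1
tool_pos: [0.5756, -0.102, 0.0206]
contact_force: [0.8, -0.3, -0.5]
gripper_width: 0.802
grasp_force: 0.1
t 9.65 pos [ 0.5756 -0.102   0.0206] yaw -0.02 w 0.802 F [ 0.8 -0.3 -0.5] gf 0.1
units [ 0.003 -0.003 -0.02 ] roll -0.0001
```

View pics/s4c.png

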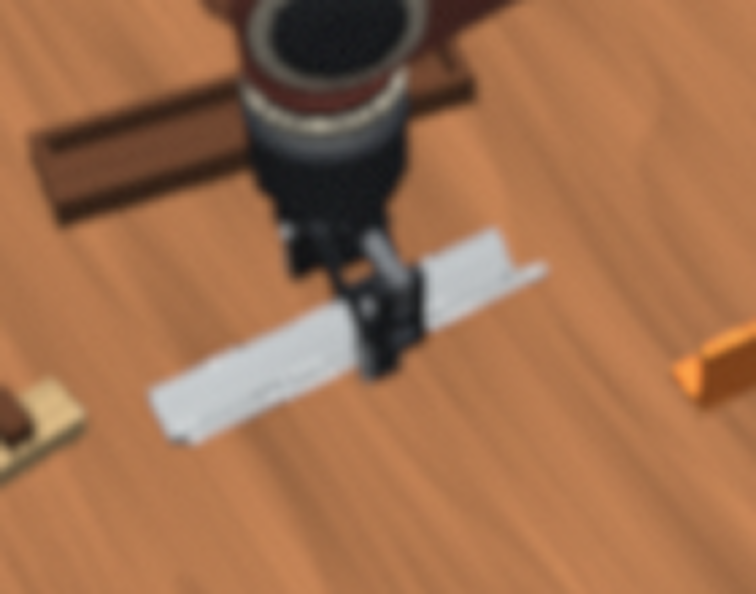

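The bar still leans on the front finger (crop (385,330)) at about 50°, and the rear finger is behind the rib at (300,255). I'll lower the free edge to about 35°, then clamp across the width.

```bash

python3 -m pendant '[[0.79,[0,-0.012,0.004],0],[0.78,[0,-0.024,0.008],0],[0.77,[0,-0.036,0.012],0],[0.76,[0,-0.048,0.016],0],[0.75,[0,-0.06,0.02],0],[0.74,[0,-0.072,0.024],0],[0.73,[0,-0.084,0.028],0],[0.72,[0,-0.096,0.032],0],[0.71,[0,-0.108,0.038],0],[0.71,[0,-0.108,0.038],0]]' |sed -n '2p;4,6p'
python3 -m pendant '[[0.69,[0,0,0],0],[0.67,[0,0,0],0],[0.65,[0,0,0],0],[0.63,[0,0,0],0],[0.6,[0,0,0],0],[0.6,[0,0,0],0]]' |sed -n '2p;4,6p'
python3 -c "
from h import *
to(.576,-.0888,.016,0)
d=grab('scene','s5.png')
a=cv2.imread('pics/s5.png'); cv2.imwrite('pics/s5c.png',cv2.resize(a[130:240,190:330],None,fx=5.4,fy=5.4,interpolation=cv2.INTER_CUBIC))"
```

```text
tool_pos: [0.5757, -0.0885, 0.0161]
contact_force: [0.2, 1.5, 0.6]
gripper_width: 0.708
grasp_force: 0.4
tool_pos: [0.5759, -0.0886, 0.0172]
contact_force: [-3.1, 2.7, 5.7]
gripper_width: 0.627
grasp_force: 61.6
t 11.3 pos [ 0.5759 -0.0886  0.0172] yaw -0.0 w 0.627 F [-3.1  2.7  5.7] gf 61.6
units [0.001 0.002 0.01 ] roll -0.0
```

View pics/s5c.png

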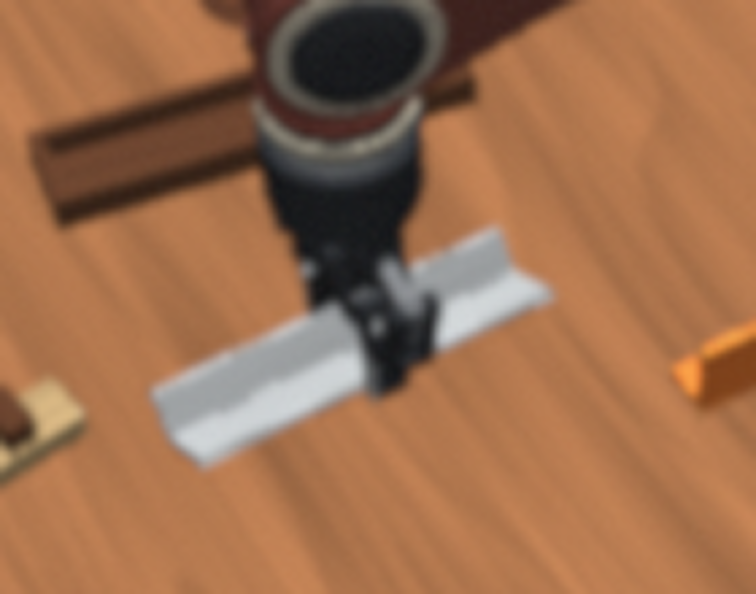

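The bar is clamped across its width at about 27° (edge crop (550,293), rib upright-ish at (498,232)). Now I'll press down slowly so that the corner on the bench rotates it flat within the grip.

```bash

python3 -m pendant '[[0.5,[0,0,0.01],0],[0.5,[0,0,0.02],0],[0.5,[0,0,0.03],0],[0.5,[0,0,0.04],0],[0.5,[0,0,0.05],0],[0.5,[0,0,0.05],0]]' |sed -n '2p;4,6p'
python3 -c "
from h import *
to(.576,-.0888,.006,0)
d=grab('scene','s6.png')
a=cv2.imread('pics/s6.png'); cv2.imwrite('pics/s6c.png',cv2.resize(a[130:240,190:330],None,fx=5.4,fy=5.4,interpolation=cv2.INTER_CUBIC))"
```

```text
tool_pos: [0.5761, -0.0886, 0.0167]
contact_force: [-20.6, 7.8, 38.7]
gripper_width: 0.629
grasp_force: 64.8
t 11.95 pos [ 0.5761 -0.0886  0.0167] yaw 0.03 w 0.629 F [-20.6   7.8  38.7] gf 64.8
units [-0.     0.002  0.089] roll 0.0002
```

```bash
python3 - <<'E'
from h import *
d=np.load('pics/s5.png.npz'); M=Rm(d)
def crop(p):
    c=M.T@(np.array(p)-d['eye']); return ((np.array([d['fx']*c[0]/c[2]+d['cx'],d['fy']*c[1]/c[2]+d['cy']])-[190,130])*5.4).round(0)
yi=-.0886+.0275
for z in(.017,.020,.024): print(z,'finger outer bottom',crop([.565,yi+.0145,z]),crop([.587,yi+.0145,z]))
for th in(22,27,32):
    t=np.radians(th); print(th,'edge',crop([.476,yi,.05*np.sin(t)]),crop([.676,yi,.05*np.sin(t)]))
# lowest dark pixel of finger
g=d['img'].astype(int).sum(2)
ys,xs=np.where(g[190:215,250:275]<200)
for r in range(195,212): 
    k=np.where(g[r,245:285]<200)[0]; print(r,((r-130)*5.4), (k.min()+245-190)*5.4 if len(k) else None,(k.max()+245-190)*5.4 if len(k) else None)
E
```

```text
0.017 finger outer bottom [418. 397.] [379. 415.]
0.02 finger outer bottom [418. 393.] [379. 412.]
0.024 finger outer bottom [417. 388.] [379. 407.]
22 edge [555. 300.] [205. 470.]
27 edge [555. 296.] [204. 466.]
32 edge [555. 291.] [203. 461.]
195 351.0 367.20000000000005 426.6
196 356.40000000000003 372.6 421.20000000000005
197 361.8 372.6 410.40000000000003
198 367.20000000000005 378.0 405.0
199 372.6 378.0 399.6
200 378.0 378.0 399.6
201 383.40000000000003 378.0 394.20000000000005
202 388.8 378.0 383.40000000000003
203 394.20000000000005 None None
204 399.6 None None
205 405.0 None None
206 410.40000000000003 None None
207 415.8 None None
208 421.20000000000005 None None
209 426.6 None None
210 432.0 None None
211 437.40000000000003 None None
```

```bash

python3 -m pendant '[[0.5,[0,0,-0.02],0],[0.5,[0,0,-0.04],0],[0.5,[0,0,-0.04],0],[0.61,[0,0,-0.04],0],[0.615,[0,0,-0.04],0],[0.62,[0,0,-0.04],0],[0.62,[0,0,-0.04],0]]' |sed -n '2p;4,6p'
```

```text
tool_pos: [0.5763, -0.0888, 0.0171]
contact_force: [-6.2, 4.2, 11.8]
gripper_width: 0.627
grasp_force: 63.6
```

```bash

python3 -m pendant '[[0.624,[0,0,0],0],[0.624,[0,0,0],0]]' |sed -n '2p;4,6p'
python3 -m pendant '[[0.626,[0,0,0],0],[0.626,[0,0,0],0]]' |sed -n '2p;4,6p'
```

```text
tool_pos: [0.5763, -0.0888, 0.0171]
contact_force: [-5.5, 4.0, 12.5]
gripper_width: 0.627
grasp_force: 63.6
tool_pos: [0.5763, -0.0888, 0.0171]
contact_force: [-5.6, 3.7, 12.4]
gripper_width: 0.63
grasp_force: 63.6
```

```bash

python3 -m pendant '[[0.629,[0,0,0],0],[0.629,[0,0,0],0]]' |sed -n '2p;4,6p'
python3 -m pendant '[[0.632,[0,0,0],0],[0.632,[0,0,0],0]]' |sed -n '2p;4,6p'
python3 -m pendant '[[0.635,[0,0,0],0],[0.635,[0,0,0],0]]' |sed -n '2p;4,6p'
```

```text
tool_pos: [0.5763, -0.0888, 0.017]
contact_force: [-5.2, 2.9, 11.9]
gripper_width: 0.628
grasp_force: 58.7
tool_pos: [0.5762, -0.0888, 0.017]
contact_force: [-5.8, 3.0, 11.3]
gripper_width: 0.636
grasp_force: 53.5
tool_pos: [0.5763, -0.0888, 0.0169]
contact_force: [-4.6, 3.5, 10.7]
gripper_width: 0.641
grasp_force: 48.4
```

```bash

python3 -m pendant '[[0.64,[0,0,0],0],[0.645,[0,0,0],0],[0.645,[0,0,0],0]]' |sed -n '2p;4,6p'
python3 -m pendant '[[0.648,[0,0,0],0],[0.651,[0,0,0],0],[0.651,[0,0,0],0]]' |sed -n '2p;4,6p'
```

```text
tool_pos: [0.5763, -0.0889, 0.0167]
contact_force: [-4.9, 3.2, 8.9]
gripper_width: 0.647
grasp_force: 32.2
tool_pos: [0.5763, -0.0889, 0.0166]
contact_force: [-3.4, 3.1, 8.7]
gripper_width: 0.652
grasp_force: 23.3
```

```bash

python3 -m pendant '[[0.654,[0,0,0.005],0],[0.656,[0,0,0.01],0],[0.656,[0,0,0.015],0],[0.656,[0,0,0.02],0],[0.656,[0,0,0.02],0]]' |sed -n '2p;4,6p'
python3 -m pendant '[[0.656,[0,0,0.01],0],[0.656,[0,0,0.02],0],[0.656,[0,0,0.03],0],[0.656,[0,0,0.03],0]]' |sed -n '2p;4,6p'
```

```text
tool_pos: [0.5766, -0.0887, 0.0159]
contact_force: [-9.2, 5.4, 18.2]
gripper_width: 0.661
grasp_force: 17.7
tool_pos: [0.5772, -0.0875, 0.0126]
contact_force: [-7.0, 8.6, 18.6]
gripper_width: 0.656
grasp_force: 21.1
```

```bash

python3 -m pendant '[[0.656,[0,0,0.01],0],[0.656,[0,0,0.02],0],[0.656,[0,0,0.03],0],[0.656,[0,0,0.03],0]]' |sed -n '2p;4,6p'
python3 - <<'E'
from h import *
d=grab('scene','s7.png'); a=cv2.imread('pics/s7.png')
b=cv2.imread('pics/s5.png')
cv2.imwrite('pics/s7c.png',cv2.resize(a[150:230,200:300],None,fx=7,fy=7,interpolation=cv2.INTER_CUBIC))
E
```

```text
tool_pos: [0.5781, -0.0875, 0.0086]
contact_force: [-2.6, 7.8, 14.1]
gripper_width: 0.658
grasp_force: 16.9
```

View pics/s7c.png

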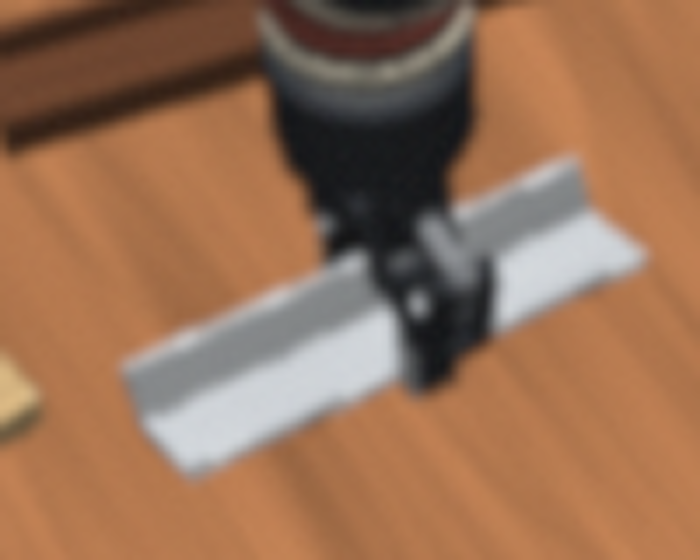

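The grip is lowering it smoothly: at the right end the inner corner is at crop (588,210) and the edge at (648,255), about 17°. Continuing.

```bash

python3 -m pendant '[[0.655,[0,0,0.01],0],[0.654,[0,0,0.02],0],[0.653,[0,0,0.03],0],[0.652,[0,0,0.03],0]]' |sed -n '2p;4,6p'
python3 -m pendant '[[0.649,[0,0,0.01],0],[0.646,[0,0,0.02],0],[0.643,[0,0,0.03],0],[0.64,[0,0,0.03],0]]' |sed -n '2p;4,6p'
```

```text
tool_pos: [0.5764, -0.089, 0.0022]
contact_force: [1.4, 1.2, 0.1]
gripper_width: 0.653
grasp_force: 2.1
tool_pos: [0.5749, -0.0888, -0.0026]
contact_force: [0.2, 1.5, -0.3]
gripper_width: 0.64
grasp_force: 0.4
```

```bash

python3 -m pendant '[[0.63,[0,0,0.01],0],[0.62,[0,0,0.01],0],[0.61,[0,0,0.01],0],[0.6,[0,0,0.01],0],[0.59,[0,0,0.01],0]]' |sed -n '2p;4,6p'
python3 -m pendant '[[0.58,[0,0,0],0],[0.57,[0,0,0],0],[0.56,[0,0,0],0],[0.55,[0,0,0],0],[0.55,[0,0,0],0]]' |sed -n '2p;4,6p'
```

```text
tool_pos: [0.5758, -0.0887, -0.0028]
contact_force: [-0.3, 1.1, 0.1]
gripper_width: 0.591
grasp_force: 0.6
tool_pos: [0.576, -0.0891, -0.0022]
contact_force: [-2.6, -0.6, 5.4]
gripper_width: 0.563
grasp_force: 60.8
```

```bash

python3 -m pendant '[[0.565,[0,0,0],0],[0.575,[0,0,0],0],[0.6,[0,0,0],0],[0.65,[0,0,0],0],[0.75,[0,0,0],0],[0.75,[0,0,0],0],[0.75,[0,0,-0.2],0],[0.75,[0,0,-0.5],0],[0.75,[0,0,-0.8],0],[0.75,[0,0,-0.8],0]]' |sed -n '1,2p;4,6p'
python3 - <<'E'
from h import *
d=grab('scene','s8.png'); t=grab('top','t8.png')
a=cv2.imread('pics/s8.png')[150:230,200:300]; b=cv2.imread('pics/t8.png')[150:260,190:300]
a=cv2.resize(a,(500,400),interpolation=cv2.INTER_CUBIC); b=cv2.resize(b,(300,300),interpolation=cv2.INTER_CUBIC)
o=np.zeros((400,800,3),np.uint8); o[:,:500]=a; o[:300,500:]=b; cv2.imwrite('pics/c8.png',o)
M=Rm(d)
def pj(p):
    c=M.T@(np.array(p)-d['eye']); return ((np.array([d['fx']*c[0]/c[2]+d['cx'],d['fy']*c[1]/c[2]+d['cy']])-[200,150])*5).round(0)
for th in(0,5):
    s,c=np.sin(np.radians(th)),np.cos(np.radians(th)); y0=-.1136
    f=lambda a,b,x:pj([x,y0+a*c-b*s,a*s+b*c])
    for x in(.476,.676): print(th,x,'ribtop in',f(.006,.029,x),'inner',f(.006,.005,x),'edge top',f(.05,.005,x),'bot',f(.05,0,x))
E
```

```text
time: 18.45
tool_pos: [0.58, -0.0899, 0.0997]
contact_force: [0.6, -0.1, 0.7]
gripper_width: 0.752
grasp_force: 0.0
0 0.476 ribtop in [420. 110.] inner [420. 137.] edge top [461. 190.] bot [461. 196.]
0 0.676 ribtop in [ 97. 263.] inner [102. 289.] edge top [140. 347.] bot [141. 352.]
5 0.476 ribtop in [417. 106.] inner [420. 136.] edge top [461. 185.] bot [461. 191.]
5 0.676 ribtop in [ 95. 259.] inner [101. 288.] edge top [139. 341.] bot [140. 347.]
```

View pics/c8.png

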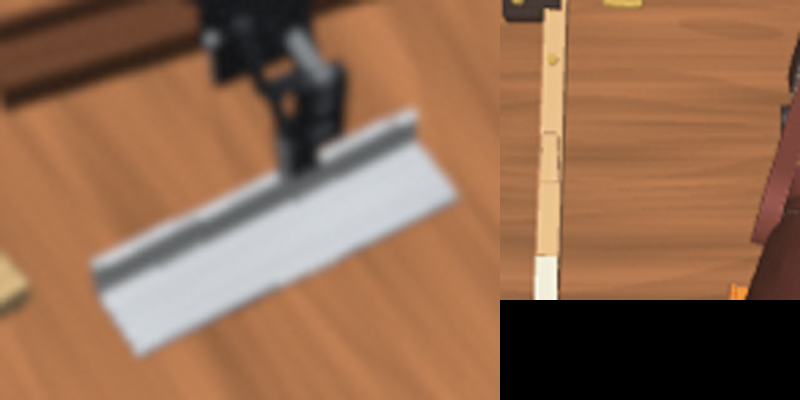

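It lies flat with the rib up: edge ends at crop (458,192) and (138,353), matching the 0° prediction, and it is released. Now I'll fit its pose and the key side numerically.

```bash
cat > m.py <<'E'
from h import *
def meas(f,box,z=.003):
    d=np.load(f); I=d['img'].astype(np.float32); sat=I.max(2)-I.min(2); g=I.sum(2)
    m=((sat<40)&(g>430)).astype(np.uint8); k=np.zeros_like(m); a,b,c,e=box; k[a:b,c:e]=m[a:b,c:e]
    n,l,s,_=cv2.connectedComponentsWithStats(k); i=1+s[1:,4].argmax(); print('comp',s[i])
    ys,xs=np.where(l==i); pts=[]
    for x in range(xs.min()+3,xs.max()-2):
        v=ys[xs==x].max(); col=sat[v-2:v+5,x]; lo,hi=col[0],col[-1]; h=(lo+hi)/2
        j=np.argmax(col>h); pts.append((x,v-2+j-(col[j]-h)/max(col[j]-col[j-1],1)))
    pts=np.array(pts); W=np.array([at(d,u,v,z) for u,v in pts])
    for _ in range(3):
        p=np.polyfit(W[:,0],W[:,1],1); r=W[:,1]-np.polyval(p,W[:,0]); W=W[abs(r)<max(1.5*r.std(),4e-4)]
    print('edge yaw',np.degrees(np.arctan(p[0])).round(2),'y@.576',np.polyval(p,.576).round(4),'std',r.std().round(4),'xrange',W[:,0].min().round(4),W[:,0].max().round(4))
E
python3 - <<'E'
from m import *
meas('pics/s8.png.npz',(150,230,200,300),.003)
d=np.load('pics/s8.png.npz')
# ends: leftmost/rightmost
for u,v in ((200+458/5,150+192/5),(200+138/5,150+353/5)): print(at(d,u,v,.004).round(4))
# key far(-y) top edge in scene: scan columns upward
I=d['img'].astype(float); g=I.sum(2); W=[]
for u in range(285,365,4):
    c=g[225:320,u]; k=np.where(c>500)[0]
    if len(k): 
        j=k[0]; v=225+j-(c[j]-(c[j-3]+c[j+1])/2)/max(c[j]-c[j-1],1); W.append(at(d,u,v,.022))
W=np.array(W)
for _ in range(4):
    p=np.polyfit(W[:,0],W[:,1],1); r=W[:,1]-np.polyval(p,W[:,0]); W=W[abs(r)<max(1.5*r.std(),6e-4)]
print('key',np.degrees(np.arctan(p[0])),np.polyval(p,.576),r.std(),len(W))
t=np.load('pics/t8.png.npz'); g=t['img'].astype(float).sum(2); W=[]
for v in list(range(158,190,2))+list(range(200,260,2)):
    c=g[v,195:235]; j=np.where(c>430)[0][-1]; h=(c[j-2]+c[j+1])/2 if c[j-2]>c[j+1] else 400
    e=np.interp(-h,-c[j-1:j+2],np.arange(j-1,j+2)); W.append(at(t,195+e,v,.022))
W=np.array(W)
for _ in range(4):
    p=np.polyfit(W[:,0],W[:,1],1); r=W[:,1]-np.polyval(p,W[:,0]); W=W[abs(r)<max(1.5*r.std(),6e-4)]
print('key top',np.degrees(np.arctan(p[0])),np.polyval(p,.576),r.std(),len(W))
to(.576,-.1106,.008,0)
E
```

```text
comp [ 220  178   71   43 1056]
edge yaw -0.03 y@.576 -0.0601 std 0.0003 xrange 0.4983 0.6778
[ 0.4778 -0.0643  0.004 ]
[ 0.6784 -0.0613  0.004 ]
key 0.13173872503166711 0.19726081772220608 0.0003287034716577702 15
key top 0.061731118417185975 0.19660759818433154 0.0004011873663630302 25
t 18.55 pos [ 0.5766 -0.089   0.0943] yaw -0.0 w 0.749 F [ 0.2 -0.  -0.3] gf 0.0
units [-0.006  0.18   0.719] roll -0.0
```

```bash

python3 -m pendant '[[0.35,[0,0.17,0],0],[0.35,[0,0.17,0.1],0],[0.35,[0,0.17,0.4],0],[0.35,[0,0.17,0.6],0],[0.35,[0,0.17,0.68],0],[0.35,[0,0.17,0.68],0]]' |sed -n '2p;4,6p'
python3 -m pendant '[[0.25,[0,0,0],0],[0.2,[0,0,0],0],[0.15,[0,0,0],0],[0.1,[0,0,0],0],[0.07,[0,0,0],0],[0.03,[0,0,0],0],[0,[0,0,0],0],[0,[0,0,0],0]]' |sed -n '2p;4,6p'
python3 -c "
from h import *
to(.576,.150,.012,.1)"
```

```text
tool_pos: [0.5732, -0.1081, 0.008]
contact_force: [-0.1, -0.1, 0.0]
gripper_width: 0.35
grasp_force: 0.0
tool_pos: [0.5767, -0.1098, 0.0128]
contact_force: [-1.1, -2.0, 6.0]
gripper_width: 0.048
grasp_force: 60.1
t 19.95 pos [ 0.5767 -0.1098  0.0128] yaw 0.0 w 0.048 F [-1.1 -2.   6. ] gf 60.1
units [-0.005 -2.165  0.004] roll -0.0006
```

```bash

python3 -m pendant '[[0,[0,0,-0.06],0],[0,[0,0,-0.14],0],[0,[0,-0.15,-0.16],0],[0,[0,-0.45,-0.16],0],[0,[0,-0.75,-0.16],0],[0,[0,-0.98,-0.16],0],[0,[0,-0.98,-0.16],0]]' |sed -n '2p;4,6p'
python3 -m pendant '[[0,[0,-0.2,0],0],[0,[0,-0.5,0],0],[0,[0,-0.8,0],0],[0,[0,-0.98,0],0],[0,[0,-0.98,0],0],[0,[0,-0.98,0],0]]' |sed -n '2p;4,6p'
python3 - <<'E'
from m import *
grab('scene','s9.png'); d=grab('top','t9.png')
to(.576,.137,.014,.1)
try: meas('pics/s9.png.npz',(150,320,200,400),.020)
except Exception as e: print(e)
E
```

```text
tool_pos: [0.5747, 0.0126, 0.0303]
contact_force: [0.1, -0.4, -2.4]
gripper_width: 0.047
grasp_force: 59.2
tool_pos: [0.5754, 0.1263, 0.0305]
contact_force: [0.3, 0.2, -1.7]
gripper_width: 0.05
grasp_force: 59.3
t 21.35 pos [0.5756 0.1253 0.0305] yaw -0.04 w 0.054 F [-0.  -0.7 -2.3] gf 59.3
units [ 0.003 -0.097  0.138] roll -0.0008
comp [ 264  236   78   51 1289]
edge yaw 0.01 y@.576 0.1761 std 0.0003 xrange 0.4903 0.6763
```

```bash

python3 -m pendant '[[0,[0,-0.05,0.03],0],[0,[0,-0.08,0.07],0],[0,[0,-0.08,0.1],0],[0,[0,-0.08,0.12],0],[0,[0,-0.08,0.13],0],[0,[0,-0.08,0.14],0],[0,[0,-0.08,0.14],0]]' |sed -n '2p;4,6p'
python3 -m pendant '[[0,[0,0,0.01],0],[0,[0,0,0.015],0],[0,[0,0,0.015],0]]' |sed -n '2p;4,6p'
python3 -m pendant '[[0,[0,-0.02,0],0],[0,[0,-0.04,0],0],[0,[0,-0.05,0],0],[0,[0,-0.055,0],0],[0,[0,-0.055,0],0]]' |sed -n '2p;4,6p'
```

```text
tool_pos: [0.5757, 0.1355, 0.0137]
contact_force: [0.0, -1.0, -2.3]
gripper_width: 0.055
grasp_force: 59.3
tool_pos: [0.5761, 0.1356, 0.0128]
contact_force: [-2.6, -0.5, 2.2]
gripper_width: 0.053
grasp_force: 59.9
tool_pos: [0.5766, 0.1422, 0.0128]
contact_force: [1.4, -3.6, 4.9]
gripper_width: 0.05
grasp_force: 60.3
```

On the bench and sliding lightly. I'll approach the key in small steps.

```bash

for i in 1 2 3; do :; done
python3 -m pendant '[[0,[0,-0.008,0],0],[0,[0,-0.016,0],0],[0,[0,-0.016,0],0]]' |sed -n '2p;4p'
python3 -m pendant '[[0,[0,-0.008,0],0],[0,[0,-0.016,0],0],[0,[0,-0.016,0],0]]' |sed -n '2p;4p'
python3 -m pendant '[[0,[0,-0.008,0],0],[0,[0,-0.016,0],0],[0,[0,-0.016,0],0]]' |sed -n '2p;4p'
```

```text
tool_pos: [0.5765, 0.144, 0.0128]
contact_force: [0.2, -3.1, 5.6]
tool_pos: [0.5764, 0.1458, 0.0128]
contact_force: [0.9, -4.2, 5.6]
tool_pos: [0.5764, 0.1477, 0.0128]
contact_force: [0.5, -5.0, 4.9]
```

```bash
python3 - <<'E'
from m import *
grab('scene','s10.png')
to(.576,.150,.0128,.1)
try: meas('pics/s10.png.npz',(150,320,200,400),.003)
except Exception as e: print(e)
E
```

```text
t 23.8 pos [0.5765 0.1477 0.0128] yaw -0.01 w 0.052 F [ 0.1 -4.6  5. ] gf 60.4
units [-0.004 -0.019 -0.   ] roll -0.0006
comp [ 268  246   76   49 1090]
edge yaw 0.11 y@.576 0.1907 std 0.0004 xrange 0.4924 0.6741
```

```bash

python3 -m pendant '[[0,[0,-0.004,0],0],[0,[0,-0.008,0],0],[0,[0,-0.008,0],0]]' |sed -n '2p;4p'
python3 -m pendant '[[0,[0,-0.004,0],0],[0,[0,-0.008,0],0],[0,[0,-0.008,0],0]]' |sed -n '2p;4p'
python3 -m pendant '[[0,[0,-0.004,0],0],[0,[0,-0.008,0],0],[0,[0,-0.008,0],0]]' |sed -n '2p;4p'
```

```text
tool_pos: [0.5764, 0.1486, 0.0128]
contact_force: [0.6, -4.8, 5.9]
tool_pos: [0.5764, 0.1496, 0.0127]
contact_force: [-0.8, -4.4, 5.9]
tool_pos: [0.5765, 0.1504, 0.0128]
contact_force: [-0.9, -4.4, 5.9]
```

```bash

python3 -m pendant '[[0,[0,-0.004,0],0],[0,[0,-0.008,0],0],[0,[0,-0.008,0],0]]' |sed -n '2p;4p'
python3 -m pendant '[[0,[0,-0.004,0],0],[0,[0,-0.008,0],0],[0,[0,-0.008,0],0]]' |sed -n '2p;4p'
python3 -c "
from h import *
s=manip.state();print(s['ft_torque'])"
```

```text
tool_pos: [0.5766, 0.1506, 0.0128]
contact_force: [0.7, -7.8, 6.3]
tool_pos: [0.5765, 0.1506, 0.0128]
contact_force: [-0.0, -9.9, 6.0]
[-1.74819898 -0.04239403  0.03454321]
```

```bash

python3 -m pendant '[[0,[0,0.004,-0.01],0],[0,[0,0.004,-0.02],0],[0,[0,0.004,-0.02],0]]' |sed -n '2p;4p'
python3 -m pendant '[[0.06,[0,0,0],0],[0.1,[0,0,0],0],[0.2,[0,0,0],0],[0.3,[0,0,0],0],[0.3,[0,0,0],0],[0.3,[0,0,-0.1],0],[0.3,[0,0,-0.4],0],[0.3,[0,0,-0.8],0],[0.3,[0,0,-1],0],[0.3,[0,0,-1],0]]' |sed -n '2p;4,6p'
python3 -m pendant '[[0.3,[0,0.4,-0.2],0],[0.3,[0,0.8,-0.4],0],[0.3,[0,1,-0.5],0],[0.3,[0,1,-0.5],0]]' >/dev/null
python3 -m pendant '[[0.3,[0,0.4,0],0],[0.3,[0,0.8,0],0],[0.3,[0,1,0],0],[0.3,[0,1,0],0]]' |sed -n '1,2p'
python3 - <<'E'
from h import *
grab('scene','s11.png'); t=grab('top','t11.png')
I=t['img'].astype(int); sat=I.max(2)-I.min(2); g=I.sum(2)
for v in range(178,252,8): print(v,[f'{a}/{b}' for a,b in zip(g[v,206:236],sat[v,206:236])])
E
```

```text
tool_pos: [0.5759, 0.1507, 0.0136]
contact_force: [3.2, -7.2, -1.2]
tool_pos: [0.5794, 0.1531, 0.1416]
contact_force: [0.5, -0.0, 0.9]
gripper_width: 0.298
grasp_force: 0.0
time: 27.4
tool_pos: [0.5751, -0.0894, 0.1931]
178 ['578/92', '569/93', '566/93', '566/93', '566/93', '572/93', '544/96', '409/63', '467/7', '592/13', '583/11', '577/9', '586/11', '581/10', '584/10', '579/10', '576/10', '575/10', '576/10', '582/10', '586/11', '591/10', '589/11', '606/10', '549/12', '316/20', '340/77', '355/92', '355/89', '354/88']
186 ['575/92', '569/93', '567/92', '566/93', '566/93', '572/93', '532/97', '383/39', '529/5', '581/12', '578/11', '576/10', '577/11', '572/10', '585/10', '579/10', '571/9', '576/10', '571/9', '579/10', '583/11', '578/10', '561/10', '595/11', '519/9', '327/26', '348/94', '349/89', '351/88', '350/87']
194 ['574/92', '571/91', '568/92', '570/92', '568/93', '574/94', '523/98', '374/16', '605/14', '580/11', '577/9', '576/10', '572/10', '575/10', '588/10', '580/9', '576/10', '575/10', '570/10', '580/11', '581/10', '566/10', '516/8', '577/11', '487/6', '363/40', '351/94', '356/
[... 1454 characters left out ...]
, '590/10', '571/11', '498/7', '402/38', '359/94', '360/90', '359/89', '363/90', '362/90']
242 ['576/92', '572/93', '573/92', '578/92', '558/93', '412/73', '304/27', '389/20', '405/24', '453/32', '454/31', '459/32', '463/31', '459/30', '460/31', '458/30', '464/30', '457/31', '459/28', '465/17', '469/18', '445/20', '401/22', '372/31', '338/60', '331/84', '331/82', '331/82', '333/83', '333/82']
250 ['695/24', '695/24', '698/24', '711/21', '669/28', '226/52', '343/81', '387/98', '383/96', '381/96', '382/97', '381/97', '385/97', '383/98', '381/97', '383/98', '384/97', '387/97', '385/97', '383/98', '384/98', '384/97', '384/97', '384/99', '386/98', '385/99', '386/98', '385/99', '386/98', '385/99']
```

```bash
python3 - <<'E'
from h import *
t=np.load('pics/t11.png.npz'); I=t['img'].astype(float); sat=I.max(2)-I.min(2); A=[];B=[]
for v in range(174,240):
    c=sat[v,206:222]; j=np.where(c>48)[0][-1]; u=206+j+(c[j]-48)/(c[j]-c[j+1]); A.append(at(t,u,v,.005))
    c=sat[v,222:240]; j=np.where(c>45)[0][0]; u=222+j-(c[j]-45)/(c[j]-c[j-1]); B.append(at(t,u,v,.029))
for n,W in(('free edge',A),('rib outer top',B)):
    W=np.array(W)
    for _ in range(4):
        p=np.polyfit(W[:,0],W[:,1],1); r=W[:,1]-np.polyval(p,W[:,0]); W=W[abs(r)<max(2*r.std(),6e-4)]
    print(n,'yaw',np.degrees(np.arctan(p[0])).round(2),'y',[np.polyval(p,x).round(4) for x in(.476,.676)],r.std().round(4))
s=manip.state(); print(s['contact_force'],s['time'])
E
```

```text
free edge yaw 0.08 y [np.float64(0.1981), np.float64(0.1984)] 0.0003
rib outer top yaw 0.16 y [np.float64(0.1435), np.float64(0.1441)] 0.0003
[ 0.18495062  0.13766954 -0.50789904] 27.5
```

```bash
python3 -c "
from plant import manip
print(manip.job_done())"
```

```text
the job is handed in; nothing more can be done
None
```

The straightedge was set flat on the open bench with its rib up and released, then regripped by the rib and laid flush along the key's free side, flat on the bench. I let go and handed in at about 27.5 s; by the top camera its edge is parallel to the key within about 0.1° and touching to within the roughly 2 mm calibration.

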